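# Hold a sprung brass post square

## Robot

A 6-joint arm with a two-finger parallel gripper is mounted at the origin on the work surface. World frame = base frame: x ahead of the robot, y to its left, z up, the work surface at z = 0. Lengths are in m, angles in degrees, forces in N, time in s.
With the tool pointing down it reaches from about 0.4 to 0.825 m from the base axis. Payload 7 kg.
Tool frame: the origin (TCP) lies midway between the tips of the shut fingers; the grasp point (between the pads) lies 19 mm behind it; z points along the fingers, y is the line along which they close (so a half turn about z gives the same grasp; the last joint's range is limited). The gripper opens to 88 mm and grips with 3 to 60 N. Pads are 19 mm wide; open, the fingers measure 130 mm over their backs; the gripper's body (78 mm by 193 mm) begins 47 mm behind the grasp point.
Start: joints at [-47.664, 20.546, 0.682, 0, -70.136, -16.507], TCP at [0.294, -0.608, 0.227] pointing down, gripper open.
Joint ranges: [-176.03, 176.03], [-82.01, 121.73], [-58.28, 71.71], [-173.87, 95.51], [-174.79, -0.11], [-173.66, 173.66]. Speed limits (degrees/s): [136.94, 136.94, 172.46, 180, 180, 180].

## Interface

Orientations are given as a 3x3 rotation matrix whose columns are the frame's x, y, z axes.
In Python, from rig import robot gives the robot as it stands. Calls block until the motion is done:
- robot.goto(position, orientation): joint-space move of the TCP to a pose.
- robot.servo_line(position, ori=None, speed=0.15): straight line of the TCP; ori=None keeps the orientation; speed is the mean speed in m/s.
- robot.movej(angles): joint-space move.
- robot.move_gripper(opening): opening from 0.0 (shut) to 1.0 (fully open); the grip force is fixed at half the most; returns when the fingers have stopped.
- robot.dwell(seconds).
- robot.ik(position, orientation): joint angles nearest the present ones, or None.
- robot.grab_frame(name): name is "scene" or "top" or "wrist"; returns (picture, depth): 400x640x3 uint8, red, green, blue; 400x640 float32, m along the optical axis (not along the pixel's ray), 0 where there is no reading.
- robot.camera_info(name): a dict with "vfov" (degrees; the focal length in pixels is half the picture's height over the tangent of half this angle, whatever the lens; pixels are square), "cx", "cy" (the principal point, pixels), "view" (4x4, takes a point from world to camera coordinates); the wrist camera has in their place "T_tool_cam" (4x4, takes a point from camera to tool coordinates, whose origin is the TCP and whose axes are the flange's). Camera axes: x right, y down, z forward; pixel columns grow to the right and rows downward; lengths in m; the calibration is good to about 2 mm. A picture is of the moment at which its call begins: read the wrist's pose just before it. camera_info takes no time and is no camera call.
A pose or a line that the arm cannot do raises robot.Unreachable and nothing moves.
- robot.job_done(): hands the job in; it is judged then, once.
Readings, each from a call of its own:
- robot.read_t(): time.
- robot.read_qpos(): joint angles.
- robot.read_qvel(): joint speeds.
- robot.read_effort(): joint torques, N m.
- robot.read_position(): TCP position.
- robot.read_tcp_rot(): TCP orientation.
- robot.read_force(): force on the tool from outside, world axes, zero at the start.
- robot.read_ft_torque(): the same for the moment, N m.
- robot.read_grip_width(): opening from 0.0 (shut) to 1.0 (fully open).
- robot.read_finger_force(): force on a finger pad.
Only numpy, scipy, OpenCV 4.12 (cv2) and the standard library are available. Lean on these libraries where they do the work, as an engineer would, in place of code of your own. Each camera call takes 0.05 s, during which the arm holds its last target. There are 200 camera calls.

## Task

Pick up the aluminium set square that stands on the bench, stand it flat on the dark steel plate with its upright leg facing the middle of the leaning brass post, and press it firmly down and into the corner until its foot is flat on the plate and the post is pushed upright, flush with the leg. Touch the post with the square only and leave everything else on the bench where it is. Finish while still gripping the square and pressing it there: the post is sprung and leans over again if you let go.

Things in the scene. Friction and masses are not known exactly. Their poses are not given: they have to be found in the camera images.
- square: Aluminium L-shaped set square standing on its foot, 260 g. x: level, out of the leg's tall outer face (to press on the post); z up. Origin: bottom edge of that face, mid-thickness, at the foot's underside. Foot: x -100 to 0, 32 wide (y), 18 mm high. Upright leg: x -36 to 0, 12 mm thick (y), reaching 120 mm above the underside. Grip its 12 mm thickness from above, near the top (tips above 72 mm).
- plate: Dark steel assembly plate fixed to the bench, 240 mm (x) by 120 mm (y), 16 mm thick, origin at the centre of its underside. The post stands near its +x end; the square comes from its -x side.
- corner (a point): The inside corner: point on the plate's top (16 mm above the bench), middle of the line where the upright post's face meets the plate. Axes as the plate's: x points into the post (the way to press), z up. In the end the square's origin and axes coincide with it. The plate is clear for 175 mm on the -x side.
- post_top (a point): Centre of the top of the brass post, a bar 30 (x) by 44 (y) by 72 mm tall that starts 8 mm above the plate (top 80 mm above the plate when upright). x points away from the square's side. It starts leaning towards the square's side, its top overhanging the corner by up to 15 mm.
- post (a joint): Lean of the post about a sprung level hinge at its foot (axis 6 mm above the plate, 15 mm beyond the face), rad: 0 = upright, positive = leaning to the square's side (plate -x). Starts at 0.12 to 0.19. About 3 N at its top brings it upright; it can be pushed over backwards to -0.12. Let go, it leans back.
- jar: Glass jar with steel lid, 54 mm across, 62 mm high, between the plate and the square; origin under its centre. Leave alone.
- puck: Black rubber puck, 44 mm across, 20 mm high; origin under its centre. Leave alone.
- mug: White mug, 80 mm across, 90 mm high; origin under its centre. Leave alone.
- dish: White ceramic dish, 90 mm across, 18 mm high; origin under its centre. Leave alone.
- screwdriver: Screwdriver with yellow handle, 170 mm long, lying; origin under its middle. Leave alone.
- tin: Red plastic box, 75 by 100 by 30 mm; origin under its centre. Leave alone.
Not all that is in view belongs to the job. What is shaped like the square but blue or green is not meant.

How it is judged (in metres and radians):
On the way:
1. the square is lifted clear of the bench in the fingers (height (world z) of square above 0.04 m and contact force between the fingers and square above 3 N), for 0.2 s.
At the end, for the whole second after the job is handed in: Square in the corner: within 4 mm of the post face, 15 mm of its middle, 2 mm of the plate top; tilt < 0.03, yaw error < 0.09 rad; post upright within 0.03 rad; over 1 N on the post, 3 N on the plate, fingers gripping (over 5 N), at rest (x of square in the frame of corner between -0.004 and 0.004 m and y of square in the frame of corner between -0.015 and 0.015 m and z of square in the frame of corner below 0.002 m and angle between square's own z axis and vertical below 0.03 rad and angle between the x axis of square and the x axis of corner, either way round below 0.09 rad and value of joint post between -0.03 and 0.03 rad and contact force between square and post_c0 above 1 N and contact force between square and plate_c0 above 3 N and contact force between the fingers and square above 5 N and linear speed of square below 0.01 m/s); the arm keeps its last pose, push and grip.
It fails at once if another thing on the bench is shifted by more than 30 mm (distance of any of jar, puck, mug, dish, screwdriver, tin from where it was at the start of the episode above 0.03 m).
It fails at once if the post is touched by the robot itself (contact force between any of the arm, the fingers and post_c0 above 1 N).
It also fails if it takes over 45 s, if anything falls off the work surface, if the arm or the gripper's body presses on something with over 40 N, if the wrist force passes 120 N, or if a joint passes its speed limit or range.

## Working session

There is one attempt and no reset: what is moved stays moved. The work goes in short steps, each a Python script; the robot and the scene stay as the last script left them, time stands still between calls to the robot, and variables do not carry over. Pictures are saved under pics/ and viewed, at most 10 in all, crops included, and the job is handed in when it is done.

```bash
ls && mkdir -p pics && cat > h.py <<'E'
import numpy as np, cv2
from rig import robot
def cam(n):
    c=robot.camera_info(n); f=200/np.tan(np.radians(c["vfov"])/2)
    if "view" in c: T=np.linalg.inv(np.array(c["view"]))
    else:
        W=np.eye(4); W[:3,:3]=robot.read_tcp_rot(); W[:3,3]=robot.read_position()
        T=W@np.array(c["T_tool_cam"])
    return f,c["cx"],c["cy"],T
def shot(n,name):
    C=cam(n); im,d=robot.grab_frame(n)
    cv2.imwrite(f"pics/{name}.png",im[:,:,::-1]); np.savez(f"pics/{name}.npz",im=im,d=d,f=C[0],cx=C[1],cy=C[2],T=C[3])
    return im,d,C
def load(name):
    z=np.load(f"pics/{name}.npz"); return z["im"],z["d"],(float(z["f"]),float(z["cx"]),float(z["cy"]),z["T"])
def cloud(d,C):
    f,cx,cy,T=C; v,u=np.mgrid[:d.shape[0],:d.shape[1]]
    P=np.stack([(u-cx)/f*d,(v-cy)/f*d,d],-1)@T[:3,:3].T+T[:3,3]
    P[d<=0]=np.nan; return P
def ray(u,v,C,z):
    f,cx,cy,T=C; r=T[:3,:3]@np.array([(u-cx)/f,(v-cy)/f,1]); o=T[:3,3]
    return o+r*(z-o[2])/r[2]
def proj(p,C):
    f,cx,cy,T=C; q=T[:3,:3].T@(np.asarray(p)-T[:3,3]); return q[0]/q[2]*f+cx,q[1]/q[2]*f+cy
E
python3 - <<'E'
from h import *
for n in("scene","top","wrist"):
    im,d,C=shot(n,n+"0"); print(n,robot.camera_info(n).keys(),C[0],C[1],C[2],C[3].round(3).tolist(),(d>0).mean())
E
cat > /dev/null; python3 -c "
import cv2,numpy as np
a=cv2.imread('pics/scene0.png');b=cv2.imread('pics/top0.png');cv2.imwrite('pics/both.png',np.vstack([cv2.resize(a,(480,300)),cv2.resize(b,(480,300))]))"
```

```text
pics
scene dict_keys(['vfov', 'cx', 'cy', 'view']) 393.3898489828595 321.7959557116644 199.59536910037667 [[0.852, 0.317, -0.417, 0.93], [0.524, -0.511, 0.681, -0.609], [0.003, -0.799, -0.602, 0.65], [0.0, 0.0, 0.0, 1.0]] 0.99598828125
top dict_keys(['vfov', 'cx', 'cy', 'view']) 477.91018477876014 322.613552786079 200.72558189309865 [[-0.006, -0.985, 0.17, 0.381], [-1.0, 0.009, 0.017, 0.031], [-0.018, -0.17, -0.985, 1.138], [0.0, 0.0, 0.0, 1.0]] 0.99586328125
wrist dict_keys(['vfov', 'cx', 'cy', 'T_tool_cam']) 339.0936729264292 312.4271155027083 206.71763053518916 [[-0.435, 0.873, 0.219, 0.235], [0.9, 0.421, 0.107, -0.636], [0.001, 0.244, -0.97, 0.385], [0.0, 0.0, 0.0, 1.0]] 0.9929375
```

View pics/top0.png

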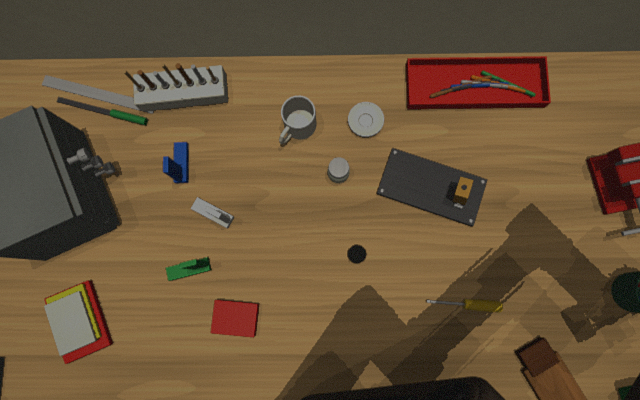

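View pics/scene0.png

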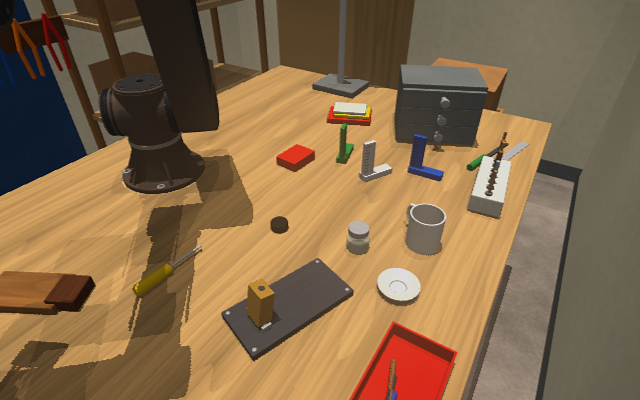

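The top view shows three L-shapes: grey at (212,213), blue at (178,162) and green at (188,268). The bare grey one fits the aluminium square. The plate is at (432,187), with the post at (460,190) near its right end. I'll confirm the grey one in a crop and measure.

```bash
python3 - <<'E'
from h import *
a=load("scene0")[0][120:200,320:460];b=load("top0")[0][140:290,150:250]; p=load("top0")[0][140:230,365:500]; s=load("scene0")[0][250:360,215:360]
r=lambda i:cv2.resize(i,(390,290),interpolation=cv2.INTER_CUBIC)
cv2.imwrite("pics/crop1.png",np.vstack([np.hstack([r(a),r(b)]),np.hstack([r(s),r(p)])])[:,:,::-1])
for n,bx in(("top0",(150,245,180,240)),("scene0",(350,400,130,190))):
    im,d,C=load(n);P=cloud(d,C);u0,u1,v0,v1=bx
    Q=P[v0:v1,u0:u1].reshape(-1,3);I=im[v0:v1,u0:u1].reshape(-1,3).astype(int)
    sat=I.max(1)-I.min(1)
    g=(Q[:,2]>0.008)&(sat<35)
    for lo,hi in((.008,.03),(.03,.1),(.1,.14)):
        q=Q[g&(Q[:,2]>lo)&(Q[:,2]<hi)]
        if len(q)>4: print(n,lo,len(q),np.median(q,0).round(4),cv2.minAreaRect((q[:,:2]*1000).astype(np.float32)))
for n,bx in(("top0",(370,495,140,230)),("scene0",(215,360,250,360))):
    im,d,C=load(n);P=cloud(d,C);u0,u1,v0,v1=bx
    Q=P[v0:v1,u0:u1].reshape(-1,3)
    for lo,hi in((.01,.022),(.06,.15)):
        q=Q[(Q[:,2]>lo)&(Q[:,2]<hi)]
        print(n,lo,len(q),np.median(q,0).round(4),cv2.minAreaRect((q[:,:2]*1000).astype(np.float32)))
for n,bx in(("top0",(325,352,155,185)),("scene0",(345,372,220,255))):
    im,d,C=load(n);P=cloud(d,C);u0,u1,v0,v1=bx
    Q=P[v0:v1,u0:u1].reshape(-1,3); q=Q[Q[:,2]>.055]; print("jar",q.mean(0),q[:,2].max())
E
```

```text
top0 0.008 416 [0.5542 0.3247 0.0158] ((570.8567504882812, 344.5951843261719), (175.35260009765625, 42.56648254394531), 54.72401428222656)
top0 0.03 49 [0.5266 0.2719 0.0672] ((571.0867919921875, 335.5939025878906), (157.9272918701172, 17.048099517822266), 53.443965911865234)
top0 0.1 105 [0.534  0.2853 0.1172] ((534.532958984375, 287.39373779296875), (36.93853759765625, 12.517193794250488), 63.7298583984375)
scene0 0.008 285 [0.5522 0.3131 0.0189] ((498.655517578125, 398.87408447265625), (141.703857421875, 283.8708801269531), 15.993457794189453)
scene0 0.03 251 [0.538  0.2825 0.0635] ((532.6123657226562, 407.22930908203125), (24.88627052307129, 281.9522399902344), 1.9281607866287231)
scene0 0.1 98 [0.5381 0.2838 0.1133] ((536.931884765625, 283.97723388671875), (36.61022186279297, 14.724601745605469), 69.81336212158203)
top0 0.01 4458 [ 0.6097 -0.2034  0.0143] ((609.0877075195312, -211.1160125732422), (240.2710723876953, 121.57528686523438), 69.95449829101562)
top0 0.06 315 [ 0.5858 -0.2635  0.0927] ((588.8878784179688, -266.20623779296875), (35.089500427246094, 45.36924362182617), 73.546630859375)
scene0 0.01 5252 [ 0.6205 -0.2118  0.0166] ((624.7805786132812, -169.83204650878906), (329.1897888183594, 122.69927215576172), 70.41473388671875)
scene0 0.06 675 [ 0.5973 -0.2751  0.0913] ((590.1485595703125, -268.322509765625), (36.35921859741211, 45.40108108520508), 69.9565200805664)
jar [0.64620102 0.01247284 0.06004098] 0.06658180335392538
jar [0.64911687 0.0081502  0.06210578] 0.06579610608165376
```

View pics/crop1.png

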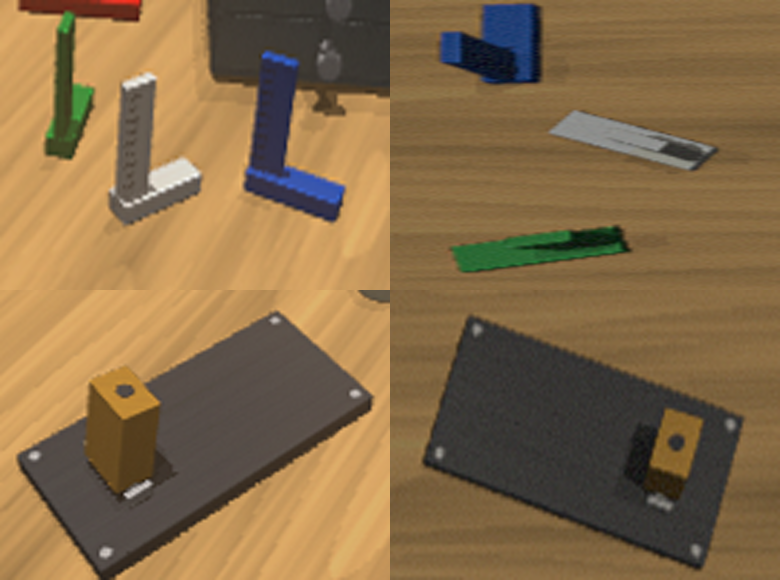

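The crop confirms the bare aluminium L (crop 160,150) as the target, with its leg at the end facing the plate. The blue and green ones are decoys. The post leans towards the plate's free side. Next I'll take close wrist views of the plate and then the square.

```bash
cat >> h.py <<'E'
def R(yaw,s=1):
    # tool down, tool y = s * (y axis of a frame whose x axis has this yaw, deg)
    a=np.radians(yaw); y=s*np.array([-np.sin(a),np.cos(a),0]); z=np.array([0,0,-1.]); return np.stack([np.cross(y,z),y,z],1)
def aim(target,Rm,z):
    # TCP position at height z whose wrist camera axis passes through target
    T=np.array(robot.camera_info("wrist")["T_tool_cam"]); o=Rm@T[:3,3]+[0,0,z]; r=Rm@T[:3,2]
    h=o+r*(target[2]-o[2])/r[2]; return np.array([target[0]-h[0],target[1]-h[1],z])
E
python3 - <<'E'
from h import *
for s in(1,-1):
    for nm,p,y in(("sq",[.536,.286,.09],-115),("pl",[.583,-.245,.12],-110)):
        for k in (0,):
            q=robot.ik(p,R(y,s)); print(s,nm,None if q is None else np.round(q,1))
    for nm,t,y in(("sq",[.54,.30,.1],-115),("pl",[.60,-.24,.09],-110)):
        for z in(.24,.30):
            p=aim(t,R(y,s),z); q=robot.ik(p,R(y,s)); print(s,nm,p.round(3),None if q is None else np.round(q,1))
E
```

```text
1 sq [ 46.5  21.1 -18.    0.  -50.9 108.5]
1 pl [ -5.1  21.4 -12.9   0.  -55.7 165.1]
1 sq [0.544 0.309 0.24 ] [ 47.5  15.5  -4.8   0.  -69.7 107.5]
1 sq [0.55  0.323 0.3  ] [ 47.9  15.    2.3   0.  -77.3 107.1]
1 pl [ 0.604 -0.228  0.24 ] [ -3.4  17.4  -2.2   0.  -70.5 163.4]
1 pl [ 0.609 -0.214  0.3  ] [ -2.1  15.8   3.4   0.  -77.6 162.1]
-1 sq [ 46.5  21.1 -18.    0.  -50.9 -71.5]
-1 pl [ -5.1  21.4 -12.9   0.  -55.7 -14.9]
-1 sq [0.536 0.291 0.24 ] [ 46.8  14.   -6.8   0.  -69.2 -71.8]
-1 sq [0.53  0.277 0.3  ] [ 46.3  11.1  -2.7   0.  -76.1 -71.3]
-1 pl [ 0.596 -0.252  0.24 ] [ -5.6  17.5  -2.    0.  -70.5 -14.4]
-1 pl [ 0.591 -0.266  0.3  ] [ -7.   16.    3.7   0.  -77.7 -13. ]
```

```bash
cat > m.py <<'E'
from h import *
def meas(n,bands):
    im,d,C=load(n);P=cloud(d,C).reshape(-1,3);I=im.reshape(-1,3).astype(int)
    for lo,hi,nm in bands:
        m=((P[:,2]>lo)&(P[:,2]<hi)).reshape(400,640).astype(np.uint8)
        k,l,st,c=cv2.connectedComponentsWithStats(m)
        for i in range(1,k):
            if st[i,4]<150: continue
            q=P[l.ravel()==i]; r=cv2.minAreaRect((q[:,:2]*1000).astype(np.float32))
            print(n,nm,st[i].tolist(),"z",np.median(q[:,2]).round(4),"rect",np.round(r[0],1),np.round(r[1],1),round(r[2],1),I[l.ravel()==i].mean(0).astype(int))
E
python3 - <<'E'
from m import *
robot.goto(aim([.60,-.24,.09],R(-110,-1),.30),R(-110,-1)); shot("wrist","wp")
robot.goto([.56,.0,.30],R(-112,-1)); 
robot.goto(aim([.54,.30,.1],R(-115,-1),.28),R(-115,-1)); robot.move_gripper(.55); shot("wrist","ws")
print(robot.read_t())
meas("wp",[(.010,.022,"plate"),(.085,.12,"post")])
meas("ws",[(.012,.024,"foot"),(.112,.13,"leg")])
a,b=cv2.imread("pics/wp.png"),cv2.imread("pics/ws.png"); cv2.imwrite("pics/w.png",np.vstack([cv2.resize(a,(480,300)),cv2.resize(b,(480,300))]))
E
```

```text
4.9083
wp plate [483, 28, 31, 137, 880] z 0.0165 rect [ 339.4 -271.8] [ 13.7 169.8] 0.9 [144 125  77]
wp plate [73, 54, 102, 199, 1075] z 0.0162 rect [ 809.5 -365.4] [270.5   3. ] 89.8 [68  9  8]
wp plate [0, 61, 67, 31, 292] z 0.0163 rect [ 872.4 -496.3] [98.6  1.7] 0.0 [61  8  8]
wp plate [64, 84, 63, 140, 2561] z 0.0168 rect [ 871.1 -384.9] [187.   55.5] 83.3 [108 108  85]
wp plate [0, 94, 73, 130, 971] z 0.0159 rect [ 925.1 -404.2] [  4.6 179.9] 0.1 [67  9  8]
wp plate [265, 126, 94, 133, 10013] z 0.0166 rect [ 600.6 -237.8] [180.4 120.5] 69.9 [46 44 45]
wp plate [271, 291, 84, 6, 470] z 0.0165 rect [ 649.8 -102.2] [ 10.3 119.6] 69.8 [39 38 37]
wp plate [223, 322, 36, 6, 155] z 0.0174 rect [766.4 -91.2] [13.5 51.1] 66.8 [226 226 221]
wp post [292, 169, 41, 30, 1175] z 0.0953 rect [ 590.7 -265.2] [31.6 44.1] 69.6 [71 50 23]
ws foot [0, 0, 21, 37, 372] z 0.0166 rect [764.9 -24.3] [47.6 21.9] 29.1 [237 238 236]
ws foot [109, 0, 34, 31, 238] z 0.0179 rect [642.9  33.4] [45.5 13.7] 13.9 [77 73 60]
ws foot [435, 39, 25, 86, 345] z 0.0181 rect [342.7 250.5] [98.4  1.8] 84.6 [71 11  9]
ws foot [69, 95, 45, 43, 245] z 0.0193 rect [739.9 105.4] [14.5 65. ] 10.3 [107 101  91]
ws foot [36, 106, 19, 47, 337] z 0.0183 rect [801.5  94.1] [53.7 13.8] 65.6 [96 91 82]
ws foot [389, 161, 65, 63, 983] z 0.0186 rect [418.3 368.5] [ 32.1 100.3] 13.9 [26 76 34]
ws foot [296, 166, 29, 78, 1290] z 0.0185 rect [551.3 316.5] [100.2  31.9] 61.9 [135 131 126]
ws leg [419, 179, 33, 36, 525] z 0.1205 rect [426.2 337.3] [12.2 36.4] 13.5 [ 43 116  53]
ws leg [304, 180, 15, 38, 466] z 0.1204 rect [536.2 288.3] [35.8 12.2] 61.3 [123 119 114]
```

View pics/w.png

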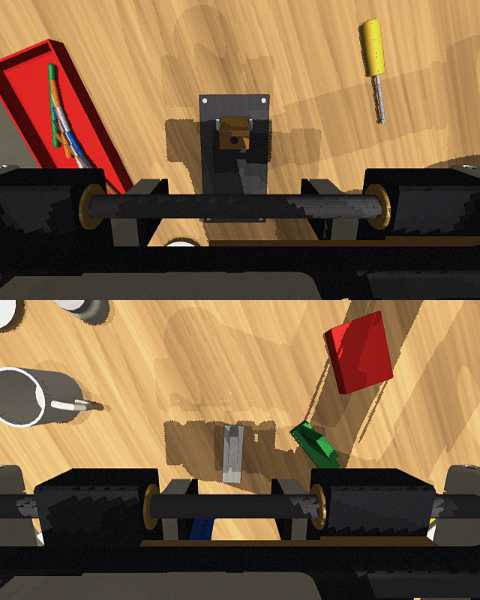

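The leg top is at (0.5362, 0.2883), x-axis yaw −118.3°, height 0.1204. The plate centre is (0.6106, −0.210), yaw −110°. Now I'll grasp and lift, and fit planes to the post for its lean.

```bash
python3 - <<'E'
from h import *
u=np.array([-np.cos(np.radians(70)),-np.sin(np.radians(70)),0]);v=np.array([-u[1],u[0],0]);c=np.array([.6106,-.2100,0])
for n in("wp","scene0","top0"):
    im,d,C=load(n);P=cloud(d,C)
    L=np.stack([(P-c)@u,(P-c)@v,P[...,2]],-1)
    m=(abs(L[...,1])<.03)&(L[...,0]>.02)&(L[...,0]<.11)&(L[...,2]>.03)
    # normals by local differences -> split into faces
    B=cv2.GaussianBlur(np.nan_to_num(L),(5,5),0); N=np.cross(np.gradient(B,axis=1),np.gradient(B,axis=0)); N/=np.linalg.norm(N,axis=2,keepdims=True)+1e-12
    for ax,nm in((0,"x face"),(1,"y face"),(2,"top")):
        q=L[m&(abs(N[...,ax])>.93)]
        if len(q)<60: continue
        for _ in range(4):
            k=q.mean(0);w=np.linalg.svd(q-k,full_matrices=False)[2][2]; e=(q-k)@w; q=q[abs(e)<2*e.std()+1e-5]
        w=w*np.sign(w[ax]); print(n,nm,len(q),"ctr",(k*1000).round(1),"normal",w.round(3),"rms",(e.std()*1000).round(2), "lean",round(float(np.arctan2(w[2],w[0]) if ax==0 else np.arctan2(-w[0],w[2])),3))
Rs=R(-118.3,-1)
robot.goto([.5362,.2883,.17],Rs); robot.servo_line([.5362,.2883,.088],speed=.08)
f0=robot.read_force(); robot.move_gripper(0.0)
print("grip",robot.read_grip_width()*88,robot.read_finger_force(),"f",np.round(f0,2),np.round(robot.read_force(),2))
robot.servo_line([.5362,.2883,.215],speed=.1)
print(robot.read_t(),robot.read_position(),robot.read_finger_force(),np.round(robot.read_force(),2),np.round(robot.read_ft_torque(),2))
shot("wrist","wg"); shot("scene","sg")
E
```

```text
wp x face 10137 ctr [ 85.4   2.1 404.9] normal [ 1.     0.007 -0.028] rms 0.51 lean -0.028
wp y face 930 ctr [ 84.8  -1.9 395.9] normal [-0.996  0.075  0.048] rms 2.11 lean 1.523
wp top 2505 ctr [ 81.4  -4.7 340. ] normal [-0.991  0.107  0.085] rms 3.86 lean 1.486
scene0 x face 267 ctr [79.7  2.2 61.2] normal [0.983 0.002 0.181] rms 0.44 lean 0.182
scene0 y face 225 ctr [66.1 22.1 62.9] normal [-0.01   1.     0.002] rms 0.54 lean 1.383
scene0 top 108 ctr [58.6  4.7 93.9] normal [0.919 0.248 0.307] rms 4.91 lean -1.248
top0 x face 64 ctr [56.1 -3.9 92.4] normal [ 0.208 -0.018 -0.978] rms 1.6 lean -1.362
top0 y face 59 ctr [ 63.5 -22.5  63.3] normal [-0.002  1.    -0.004] rms 0.52 lean 2.745
top0 top 64 ctr [59.2  0.5 93.6] normal [-0.119  0.031  0.992] rms 1.94 lean 0.119
grip 12.086742524854897 29.996605217456818 f [ 0.2  -1.03  0.05] [-1.06  0.03  0.69]
8.6917 [0.53585994 0.2880895  0.21415999] 29.99495029449463 [-0.73 -0.22 -3.15] [-0.07  0.07 -0.01]
```

```bash
python3 - <<'E'
from h import *
u=np.array([-np.cos(np.radians(70)),-np.sin(np.radians(70)),0]);v=np.array([-u[1],u[0],0]);c=np.array([.6106,-.2100,0])
im,d,C=load("wp");P=cloud(d,C);L=np.stack([(P-c)@u,(P-c)@v,P[...,2]],-1)
m=(abs(L[...,1])<.03)&(L[...,0]>.02)&(L[...,0]<.11)&(L[...,2]>.03)&(L[...,2]<.12)
q=L[m]; t=q[q[:,2]>.085]
for _ in range(5):
    k=t.mean(0);w=np.linalg.svd(t-k,full_matrices=False)[2][2];w*=np.sign(w[2]);e=(t-k)@w;t=t[abs(e)<max(2*e.std(),.0005)]
x,z=t[:,0],t[:,2]
print("wp top",len(t),k.round(4),w.round(3),"lean",np.arctan2(-w[0],w[2]).round(3),"x",np.percentile(x,[0.5,2,98,99.5]).round(4),"y",np.percentile(t[:,1],[0.5,2,98,99.5]).round(4),"rms",e.std())
# plate ends
g=(abs(L[...,1])<.05)&(abs(L[...,2]-.0165)<.004)&(abs(L[...,0])<.14); print("plate x range",np.percentile(L[g][:,0],[.1,99.9]).round(4))
# square in hand, scene view
im,d,C=load("sg");P=cloud(d,C); a=np.radians(-118.3);us=np.array([np.cos(a),np.sin(a),0]);vs=np.array([-us[1],us[0],0]);t0=np.array([.5359,.2881,0])
S=np.stack([(P-t0)@us+(-.018),(P-t0)@vs,P[...,2]],-1)
g=(abs(S[...,1])<.03)&(S[...,0]>-.13)&(S[...,0]<.02)&(S[...,2]>.08)&(S[...,2]<.2)
s=S[g];print("hand",len(s),s.min(0).round(3),s.max(0).round(3))
yf=s[(s[:,2]<.142)&(abs(s[:,1])>.013)]; print("foot", yf.min(0).round(4),yf.max(0).round(4))
f=s[(s[:,0]>-.006)&(s[:,2]>.15)]; 
A=np.polyfit(f[:,2],f[:,0],1) if len(f)>20 else None; print("leg front slope",len(f),A)
tp=s[(s[:,1]<.2)&(s[:,0]<-.045)&(s[:,2]>.11)]
for lo in np.arange(-.1,-.04,.015):
    q=tp[(tp[:,0]>lo)&(tp[:,0]<lo+.015)]
    if len(q)>5: print(lo.round(3),len(q),"zmax",np.percentile(q[:,2],95).round(4),"zmin",np.percentile(q[:,2],3).round(4))
E
```

```text
wp top 950 [0.0578 0.0002 0.0955] [-0.184 -0.004  0.983] lean 0.186 x [0.043  0.0433 0.0717 0.0718] y [-0.0214 -0.0206  0.0212  0.022 ] rms 0.0006384915317889859
plate x range [-0.1192  0.1198]
hand 570 [-0.099 -0.017  0.126] [0.004 0.019 0.2  ]
foot [-0.099  -0.0161  0.1269] [0.0032 0.0187 0.1417]
leg front slope 84 [-0.01198234  0.00192935]
-0.1 41 zmax 0.1464 zmin 0.1289
-0.085 51 zmax 0.1463 zmin 0.1292
-0.07 50 zmax 0.1465 zmin 0.1289
-0.055 35 zmax 0.1461 zmin 0.1273
```

```bash
python3 - <<'E'
from h import *
a=cv2.imread("pics/sg.png")[60:220,300:460];b=cv2.imread("pics/wg.png")
cv2.imwrite("pics/g.png",np.hstack([cv2.resize(a,(400,400)),cv2.resize(b[:, 120:520],(400,400))]))
E
```

```text
(no output)
```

View pics/g.png

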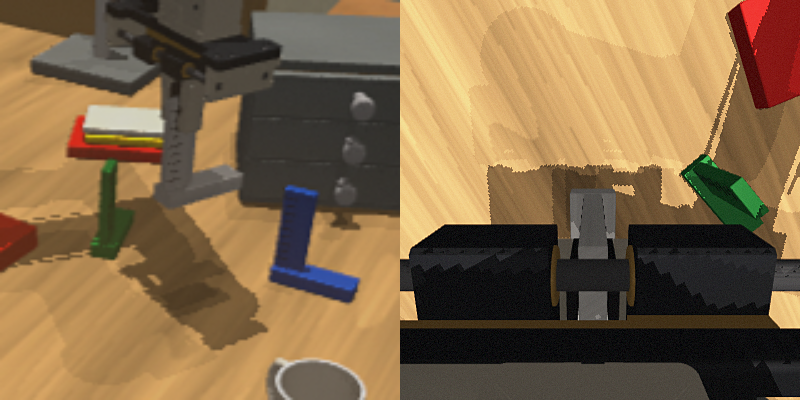

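The square hangs level in the grip, with its underside 88 mm below the TCP. The post leans 0.185 rad, and its upright face is at about x = 55.5–56.5 mm in the plate frame. I'll carry it over and lower it 50 mm short of the corner.

```bash
cat >> h.py <<'E'
c=np.array([.6106,-.2100,0]);u=np.array([-np.cos(np.radians(70)),-np.sin(np.radians(70)),0]);v=np.array([-u[1],u[0],0])
def tcp(x,z,cx=.0558): return c+u*(cx+x-.018)+[0,0,.016+.088+z]   # square origin at (x,0,z) of corner frame
def stat(s=""):
    p=np.array(robot.read_position())-c; f=np.array(robot.read_force())
    print(s,round(robot.read_t(),2),"x",round((p@u-.0558+.018)*1e3,2),"y",round(p@v*1e3,2),"z",round((p[2]-.104)*1e3,2),"F",(f@u).round(2),(f@v).round(2),f[2].round(2),"M",np.round(robot.read_ft_torque(),2),"grip",round(robot.read_finger_force(),1))
E
python3 - <<'E'
from h import *
Rp=R(-110,-1)
robot.servo_line(np.array([.5362,.2883,.235]),speed=.15)
robot.goto(tcp(-.05,.125),Rp); stat("above")
robot.servo_line(tcp(-.05,.015),speed=.1); robot.dwell(.2); stat("low")
z=.006
while z>-.006:
    robot.servo_line(tcp(-.05,z),speed=.02); robot.dwell(.15); stat(f"z{z:.4f}")
    if robot.read_force()[2]>-3+4: break
    z-=.0015
shot("scene","s2")
E
```

```text
above 10.87 x -50.94 y -0.06 z 124.95 F -0.15 0.07 -2.75 M [-0.01  0.02 -0.03] grip 30.0
low 12.32 x -50.08 y 0.26 z 15.61 F 0.63 0.07 -2.49 M [-0.01  0.11  0.04] grip 30.0
z0.0060 13.07 x -50.02 y 0.12 z 6.12 F -0.02 -0.1 -2.01 M [-0.04  0.1   0.  ] grip 30.0
z0.0045 13.47 x -50.02 y 0.03 z 4.53 F 1.03 0.88 -2.04 M [-0.02  0.1   0.01] grip 30.0
z0.0030 13.87 x -50.02 y 0.01 z 3.03 F -0.48 -0.25 -2.77 M [-0.    0.05 -0.02] grip 30.0
z0.0015 14.27 x -49.99 y -0.01 z 1.49 F 0.31 -0.47 -2.27 M [-0.08  0.11 -0.01] grip 30.0
z0.0000 14.67 x -50.01 y 0.07 z 0.04 F -0.46 0.83 -1.35 M [-0.07 -0.03  0.  ] grip 30.0
z-0.0015 15.07 x -49.99 y 0.23 z -0.03 F -0.1 -3.38 7.36 M [ 0.64  1.3  -0.02] grip 30.0
```

```bash
cat > lean.py <<'E'
from h import *
def lean(n):
    im,d,C=load(n);P=cloud(d,C);L=np.stack([(P-c)@u,(P-c)@v,P[...,2]],-1)
    m=(abs(L[...,1])<.018)&(L[...,0]>.066)&(L[...,0]<.1)&(L[...,2]>.035)&(L[...,2]<.085)
    q=L[m]
    for _ in range(4):
        k=q.mean(0);w=np.linalg.svd(q-k,full_matrices=False)[2][2];w*=np.sign(w[0]);e=(q-k)@w;q=q[abs(e)<max(2*e.std(),.0005)]
    print(n,len(q),k.round(4),"lean",round(float(np.arctan2(w[2],w[0])),3),"rms",e.std().round(5))
E
python3 - <<'E'
from lean import *
lean("scene0"); lean("s2")
robot.servo_line(tcp(-.05,.0008),speed=.02)
robot.servo_line(tcp(-.020,.0008),speed=.05); robot.dwell(.1); stat()
robot.servo_line(tcp(-.004,.0008),speed=.02); robot.dwell(.1); stat(); shot("scene","s3"); lean("s3")
robot.servo_line(tcp(-.001,.0008),speed=.02); robot.dwell(.1); stat(); shot("scene","s4"); lean("s4")
im=cv2.imread("pics/s4.png")[180:360,180:380]; cv2.imwrite("pics/s4c.png",cv2.resize(im,(640,576),interpolation=cv2.INTER_CUBIC))
E
```

```text
scene0 202 [0.0799 0.0001 0.0601] lean 0.179 rms 0.00043
s2 209 [ 0.0798 -0.0002  0.0607] lean 0.183 rms 0.00047
 16.23 x -20.18 y 0.04 z 0.83 F 0.07 -0.43 -2.73 M [-0.02  0.08  0.07] grip 30.0
 17.28 x -3.99 y 0.04 z 0.78 F -1.36 0.37 -1.32 M [ 0.34 -0.25 -0.02] grip 30.0
s3 145 [0.0846 0.     0.0605] lean 0.053 rms 0.00031
 17.73 x -0.92 y 0.02 z 0.82 F -2.47 0.09 -2.35 M [ 0.7  -0.33  0.  ] grip 30.0
s4 125 [0.0862 0.0002 0.0606] lean 0.011 rms 0.00029
```

View pics/s4c.png

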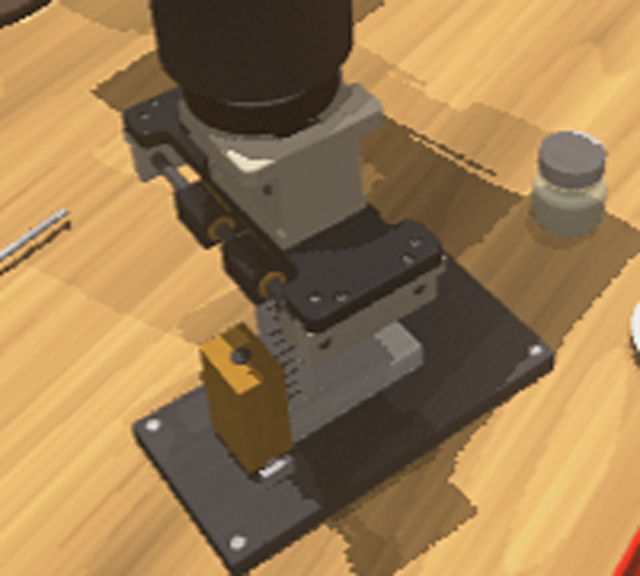

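The square is aligned with the post and the foot is just above the plate, with the lean at 0.011. Now I'll press down and check again.

```bash
python3 - <<'E'
from lean import *
robot.servo_line(tcp(-.0002,.0004),speed=.01); robot.dwell(.1); stat()
robot.servo_line(tcp(-.0002,-.002),speed=.01); robot.dwell(.5); stat(); shot("scene","s5"); lean("s5")
im,d,C=load("s5");P=cloud(d,C);L=np.stack([(P-c)@u-.0558,(P-c)@v,P[...,2]-.016],-1)
g=(abs(L[...,1])<.02)&(L[...,0]>-.095)&(L[...,0]<-.045)&(L[...,2]>.0165)&(L[...,2]<.03); q=L[g]
print("foot top",len(q),q.mean(0).round(4),"slope",np.linalg.lstsq(np.c_[q[:,:2],np.ones(len(q))],q[:,2],rcond=None)[0].round(3))
g=(L[...,1]>.0125)&(L[...,1]<.02)&(L[...,0]>-.095)&(L[...,0]<-.005)&(L[...,2]>.004)&(L[...,2]<.016);q=L[g]
print("foot side y",len(q),np.polyfit(q[:,0],q[:,1],1).round(4))
robot.dwell(.6); stat("hold")
im=cv2.imread("pics/s5.png")[180:360,180:380]; cv2.imwrite("pics/s5c.png",cv2.resize(im,(640,576),interpolation=cv2.INTER_CUBIC))
E
```

```text
18.13 x -0.27 y 0.06 z 0.39 F -3.45 0.61 -1.62 M [ 1.05 -0.46  0.05] grip 30.0
 19.02 x -0.19 y 0.27 z -0.03 F -3.77 -3.86 11.85 M [ 2.2   1.27 -0.03] grip 30.0
s5 127 [0.0865 0.0009 0.0602] lean 0.006 rms 0.00025
foot top 279 [-0.0699  0.0031  0.0189] slope [-0.003 -0.007  0.019]
foot side y 152 [0.0014 0.0154]
hold 19.68 x -0.2 y 0.3 z -0.05 F -3.98 -4.06 12.53 M [2.18 1.29 0.05] grip 30.0
```

View pics/s5c.png

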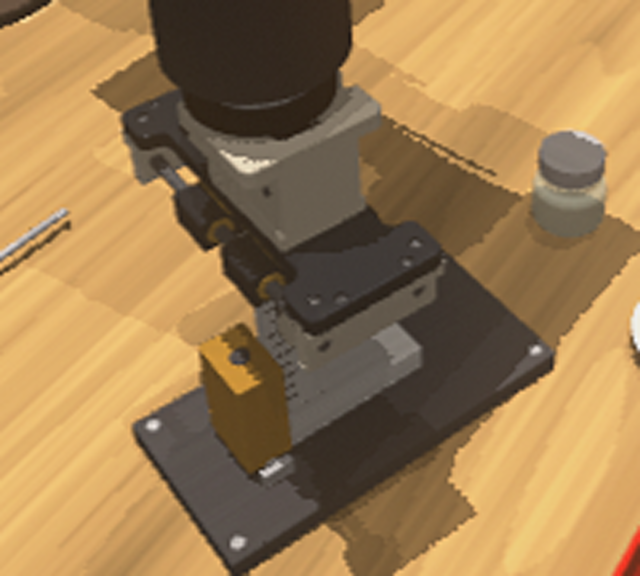

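The picture shows the post upright and flush with the leg, and the foot flat on the plate. Measured values: lean 0.006 rad, slope under 0.01, about 14 N down, about 4 N into the post, and the arm at rest.

```bash
python3 -c "
from rig import robot
print(robot.job_done())"
```

```text
the job is handed in; nothing more can be done
None
```

I handed the job in at about 20 s, still gripping: the square is pressed flat into the corner (about 12 N down, 4 N into the post) and the post is upright to about 0.006 rad; `job_done()` returned no verdict.

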